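# Stroke the pot lids shut

## Task

Run a fingertip lightly along the curved row of flip-lid pots, starting at the end with the carrying tab, so that the lids fold shut one after another in order and all five end up shut. Use gentle pressure only: do not press hard or lift any lid right open, and leave the bottle, beaker and weight where they stand.

Things in the scene. Friction and masses are not known exactly. Their poses are not given: they have to be found in the camera images.
- tray: Curved grey tray, 18 mm high, 50 mm wide, fixed to the bench at any yaw, with five flip-lid pots on an arc of radius 150 mm, 43 mm apart. Origin on the bench under the middle, z up; the row runs from pot 1 (-x end, by a flat loop-shaped carrying tab, 15 mm high, reaching 63 mm before pot 1) to pot 5 (+x end), bending towards +y. Only open lids stand higher than the shut lids.
- pot1 (a point): Point at the centre of the top face of lid 1 as it lies when shut, 58 mm above the bench; fixed to the tray (it does not move with the lid). Pot 1: white, 34 mm diameter, beside the carrying tab.
- pot2 (a point): Point at the centre of the top face of lid 2 as it lies when shut, 58 mm above the bench; fixed to the tray (it does not move with the lid). Pot 2: white, 34 mm diameter.
- pot3 (a point): Point at the centre of the top face of lid 3 as it lies when shut, 58 mm above the bench; fixed to the tray (it does not move with the lid). Pot 3: white, 34 mm diameter.
- pot4 (a point): Point at the centre of the top face of lid 4 as it lies when shut, 58 mm above the bench; fixed to the tray (it does not move with the lid). Pot 4: white, 34 mm diameter.
- pot5 (a point): Point at the centre of the top face of lid 5 as it lies when shut, 58 mm above the bench; fixed to the tray (it does not move with the lid). Pot 5: white, 34 mm diameter, the last of the row.
- lid1 (a joint): Angle of lid 1, a white disc, 34 mm diameter, 8 mm thick, with thumb lip: 0 = shut flat (hard stop), larger = open; starts at 0.6 to 1.1 rad. Hinge level across the row, 18 mm before the pot's centre on the tab side, 8 mm below the shut top face: the open lid leans forward along the row and a finger moving on just above shut-lid height folds it down. It stays where left; turning takes about 0.01 N m.
- lid2 (a joint): Angle of lid 2, a white disc, 34 mm diameter, 8 mm thick, with thumb lip: 0 = shut flat (hard stop), larger = open; starts at 0.6 to 1.1 rad. Hinge level across the row, 18 mm before the pot's centre on the pot 1 side, 8 mm below the shut top face: the open lid leans forward along the row and a finger moving on just above shut-lid height folds it down. It stays where left; turning takes about 0.01 N m.
- lid3 (a joint): Angle of lid 3, a white disc, 34 mm diameter, 8 mm thick, with thumb lip: 0 = shut flat (hard stop), larger = open; starts at 0.6 to 1.1 rad. Hinge level across the row, 18 mm before the pot's centre on the pot 2 side, 8 mm below the shut top face: the open lid leans forward along the row and a finger moving on just above shut-lid height folds it down. It stays where left; turning takes about 0.01 N m.
- lid4 (a joint): Angle of lid 4, a white disc, 34 mm diameter, 8 mm thick, with thumb lip: 0 = shut flat (hard stop), larger = open; starts at 0.6 to 1.1 rad. Hinge level across the row, 18 mm before the pot's centre on the pot 3 side, 8 mm below the shut top face: the open lid leans forward along the row and a finger moving on just above shut-lid height folds it down. It stays where left; turning takes about 0.01 N m.
- lid5 (a joint): Angle of lid 5, a white disc, 34 mm diameter, 8 mm thick, with thumb lip: 0 = shut flat (hard stop), larger = open; starts at 0.6 to 1.1 rad. Hinge level across the row, 18 mm before the pot's centre on the pot 4 side, 8 mm below the shut top face: the open lid leans forward along the row and a finger moving on just above shut-lid height folds it down. It stays where left; turning takes about 0.01 N m.
- bottle: Bystander: loose white bottle, 64 mm diameter, 130 mm high; origin at the centre of its underside.
- beaker: Bystander: loose open glass beaker, 68 mm diameter, 85 mm high; origin at the centre of its underside.
- weight: Bystander: loose steel balance weight with a small head, 40 mm diameter, 58 mm high, standing in the hollow of the tray's bend, some 90 mm from its row; origin at the centre of its underside.

How it is judged (in metres and radians):
On the way, in this order (a step that is already met when the one before it is completed fails the run):
1. lid 1 is folded shut (within 0.16 rad), before the later ones (value of joint lid1 below 0.16 rad).
2. lid 2 is folded shut (within 0.16 rad), before the later ones (value of joint lid2 below 0.16 rad).
3. lid 3 is folded shut (within 0.16 rad), before the later ones (value of joint lid3 below 0.16 rad).
4. lid 4 is folded shut (within 0.16 rad), before the later ones (value of joint lid4 below 0.16 rad).
5. lid 5 is folded shut (within 0.16 rad) (value of joint lid5 below 0.16 rad).
At the end, for the whole second after the job is handed in: All five lids are within 0.16 rad of shut (lip at most about 6 mm up), having been shut in order from pot 1 to pot 5, and the bottle, beaker and weight are within 15 mm of where they began (value of joint each of lid1, lid2, lid3, lid4, lid5 below 0.16 rad and distance of each of bottle, beaker, weight from where it was at the start of the episode below 0.015 m); the robot touches nothing.
It fails at once if a lid is pulled or lifted right open (beyond 1.35 rad) (value of joint any of lid1, lid2, lid3, lid4, lid5 above 1.35 rad).
It fails at once if the pots or tray are pressed hard (over 30 N) (contact force between any of the fingers, the arm and tray above 30 N).
It fails at once if the bottle, beaker or weight is moved more than 15 mm (distance of any of bottle, beaker, weight from where it was at the start of the episode above 0.015 m).
It also fails if it takes over 35 s, if anything falls off the work surface, if the arm or the gripper's body presses on something with over 40 N, if the wrist force passes 120 N, or if a joint passes its speed limit or range.

## Robot

A 6-joint arm with a two-finger parallel gripper is mounted at the origin on the work surface. World frame = base frame: x ahead of the robot, y to its left, z up, the work surface at z = 0. Lengths are in mm, angles in rad, forces in N, time in s.
With the tool pointing down it reaches from about 375 to 750 mm from the base axis. Payload 9 kg.
Tool frame: the origin (TCP) lies between the finger pads; the fingertips stand 11 mm ahead of it and the grasp point (between the pads) lies 8 mm behind it; z points along the fingers, y is the direction in which the jaws open and shut (so a half turn about z gives the same grasp; the last joint's range is limited). The gripper opens to 85 mm and grips with 20 to 120 N. Pads are 22 mm wide; open, the fingers measure 114 mm over their backs; the gripper's body (76 mm by 85 mm) begins 54 mm behind the grasp point. The pads swing forward as they close: fully open they stand 13 mm farther back than shut.
Start: joints at [-1.334, 0.104, 0.097, 1.564, 0, 1.353], TCP at [263.583, -539.036, 242.331] pointing down, gripper open.
Joint ranges: [-2.99, 2.99], [-0.84, 1.86], [-1.1, 1.16], [-1.84, 2.11], [-1.51, 1.56], [-3.14, 3.14]. Speed limits (rad/s): [2.22, 2.22, 2.57, 3.14, 3.14, 3.14].

## Interface

Orientations are given as a rotation vector (axis times angle).
In Python, from plant import * gives the robot as it stands.
- The arm moves only by the tool move_arm, never from a script. Its argument "deltas" is text: rows parted by semicolons, each of 7 numbers parted by spaces: the shift along the world's x, y, z in mm, then the turn, a rotation vector about the world's x, y, z in degrees, then the gripper's target within -1 to 1 (fully open at 1, half-way at 0, shut at -1). In form: dx dy dz ax ay az claw; .... A call has 1 to 8 rows; each row is the pose to reach, as a shift and turn from the pose commanded when the call began; what a row does not reach only later rows make up. A row lasts 1/12 s, in which the tool goes at most 41.7 mm and 7.16 degrees, less where a joint would pass 70% of its speed; a pose out of reach is approached as far as the arm can. A call with a gripper value outside its range is refused whole. The fingers move at their own pace and stop on an object; the grip force is fixed at half the most. Time passes only in rows, so rows that repeat a pose let the fingers close. It gives the time, the measured TCP pose, the force and the opening at its end, in the units of the state.
- read_state(): the state, without advancing time (a new reading comes with each control period).
- read_camera(name): name is "side" or "top"; returns a dict with "frame" (420x560x3 uint8, blue, green, red), "vertical_fov" (degrees; the focal length in pixels is half the picture's height over the tangent of half this angle, whatever the lens; pixels are square), "cx", "cy" (the principal point, pixels), "extrinsics" (4x4, takes a point from camera to world coordinates). Camera axes: x right, y down, z forward; pixel columns grow to the right and rows downward; lengths in mm; the calibration is good to about 2 mm. A picture is of the moment at which its call begins. There is no depth.
- hand_in(): hands the job in, once; it reports no verdict.
The state is a dict: "time_s": time; "joint_positions": joint angles; "qd": joint speeds; "joint_torque": joint torques, N m; "position": TCP position; "eef_rot": TCP orientation; "force": force on the tool from outside, world axes, zero at the start; "torque": the same for the moment, N m; "grip_width": finger opening in mm.
Only numpy, scipy, OpenCV 4.12 (cv2) and the standard library are available. Lean on these libraries where they do the work, as an engineer would, in place of code of your own. Each camera call takes 0.05 s, during which the arm holds its last target.

## Working session

There is one attempt and no reset: what is moved stays moved. The work goes in short steps, Python scripts to look and compute and a tool call to move; the robot and the scene stay as the last step left them, time stands still between calls to the robot, and variables do not carry over. Pictures are saved under pics/ and viewed, and the job is handed in when it is done.

Besides the shell and the picture viewer there is one more tool, called as name(argument=value, ...) on one line, values as JSON. move_arm: Moves the arm, as the interface text tells. Its arguments: {"type":"object","properties":{"deltas":{"type":"string"}},"required":["deltas"]}

```bash
mkdir -p pics; ls; python3 - <<'E'
from plant import *
import cv2,numpy as np
for n in("top","side"):
    c=read_camera(n);cv2.imwrite(f"pics/{n}0.png",c["frame"]);print(n,c["vertical_fov"],c["cx"],c["cy"],np.round(c["extrinsics"],4).tolist())
s=read_state();print(s)
E
```

```text
pics
top 43.48296990661259 289.46602147701304 204.56920091359038 [[-0.025, -0.9933, 0.1129, 423.3023], [-0.9997, 0.0249, -0.002, 14.1252], [-0.0008, -0.1129, -0.9936, 1356.1003], [0.0, 0.0, 0.0, 1.0]]
side 49.790869598540226 275.54010797353664 203.51102758119399 [[-0.995, -0.0707, 0.0701, 476.0122], [-0.0991, 0.7688, -0.6317, 736.58], [-0.0092, -0.6356, -0.772, 967.0026], [0.0, 0.0, 0.0, 1.0]]
{'time_s': 0.1, 'joint_positions': array([-1.33371899e+00,  1.04641242e-01,  9.66015203e-02,  1.56392407e+00,
       -3.10083359e-05,  1.35309125e+00]), 'qd': array([ 0.00219684, -0.00085462,  0.00278627,  0.00107692,  0.00033277,
        0.00059921]), 'joint_torque': array([ 4.09884669e-03, -5.58204889e+01,  5.04722357e+01,  1.29238976e-02,
       -3.95807301e-04,  4.76538574e-06]), 'position': array([ 263.49098067, -538.73948674,  241.62910377]), 'eef_rot': array([-3.05958416e+00, -7.07967053e-01,  6.64434425e-05]), 'force': array([-0.02172218,  0.21869776, -0.36489274]), 'torque': array([-0.01863246,  0.04099954,  0.01467597]), 'grip_width': 85.47986064792775}
```

View pics/top0.png

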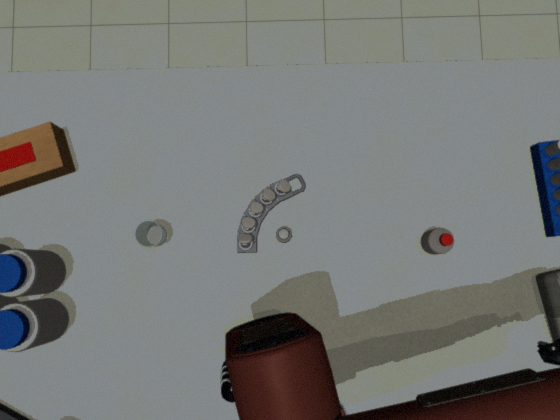

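View pics/side0.png

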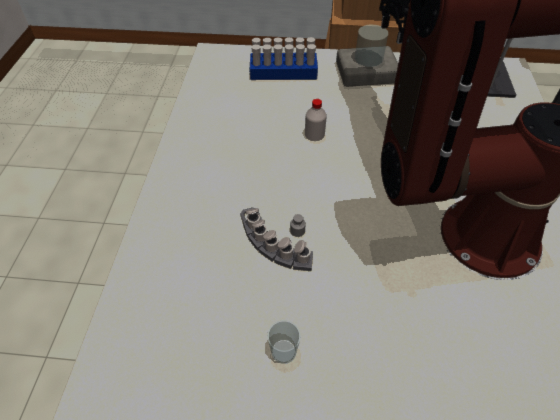

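The tray sits at about (240–303, 175–252) in the top view. The tab is at (297,183) and pot 5 at (247,242). The weight is at (284,234), the beaker at (152,233) and the bottle at (440,240).

```bash
python3 - <<'E'
import cv2
a=cv2.imread("pics/top0.png")[165:260,225:315];cv2.imwrite("pics/t0z.png",cv2.resize(a,None,fx=6,fy=6,interpolation=cv2.INTER_CUBIC))
a=cv2.imread("pics/side0.png")[195:275,230:330];cv2.imwrite("pics/s0z.png",cv2.resize(a,None,fx=7,fy=7,interpolation=cv2.INTER_CUBIC))
E
```

```text
(no output)
```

View pics/t0z.png

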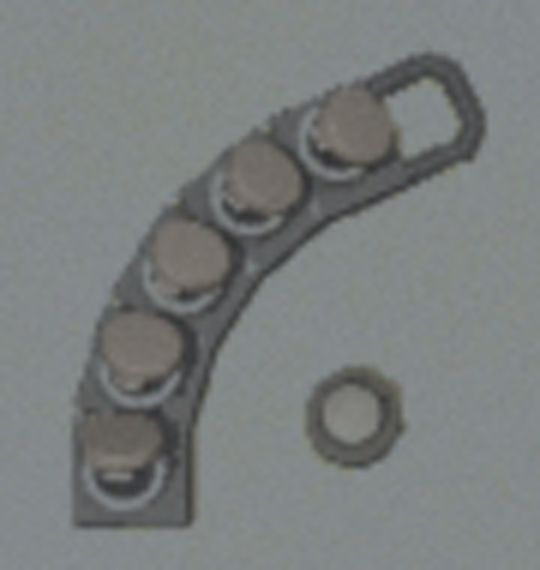

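View pics/s0z.png

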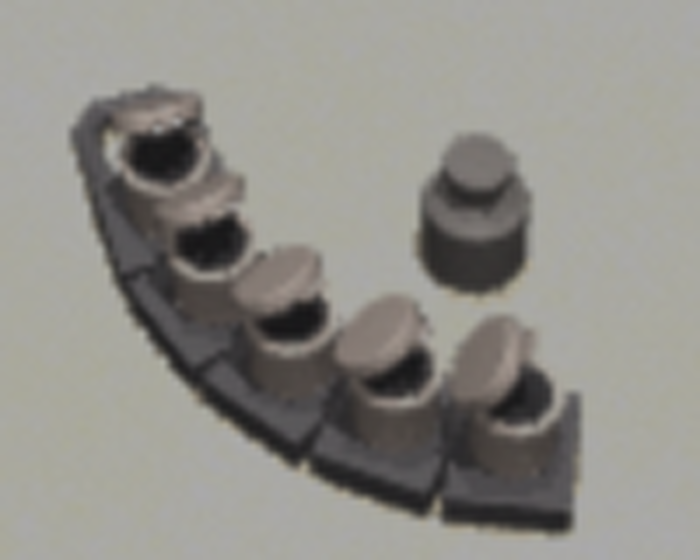

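```bash
cat > h.py <<'E'
import numpy as np,cv2
from scipy.optimize import least_squares
def proj(c,P):
    E=np.array(c["extrinsics"]);q=(np.asarray(P,float)-E[:3,3])@E[:3,:3]
    f=210/np.tan(np.radians(c["vertical_fov"]/2))
    return q[:,:2]/q[:,2:]*f+[c["cx"],c["cy"]]
# local pots
a=(np.arange(5)-2)*(2*np.arcsin(21.5/150))
PL=np.c_[150*np.sin(a),150*(1-np.cos(a))]
HD=a
def world(p,L): 
    R=np.array([[np.cos(p[2]),-np.sin(p[2])],[np.sin(p[2]),np.cos(p[2])]])
    return np.asarray(L)@R.T+p[:2]
def z3(L,z): return np.c_[L,np.full(len(L),z)]
E
cat > fit.py <<'E'
from h import *
from plant import *
T=read_camera("top");S=read_camera("side")
ob=np.array([[342,140],[254,196],[186,272],[141,366],[125,467]])/6+[225,165]-.5+.5/6
os_=np.array([[160,150],[209,239],[288,310],[392,368],[516,394]])/7+[230,195]-.5
def res(p,s=1): 
    w=z3(world(p,PL),50); return np.r_[(proj(T,w)-ob).ravel(), s*(proj(S,w)-os_).ravel()]
for s in (0,1):
    r=least_squares(res,[500,50,2],args=(s,));print(r.x,np.round(res(r.x).reshape(-1,2),1).tolist())
p=r.x
W=world(p,PL);print(np.round(W,1).tolist(),np.degrees(HD+p[2]))
for n,c,(x0,y0,x1,y1),k in(("t",T,(225,165,315,260),6),("s",S,(230,195,330,275),7)):
    im=cv2.resize(c["frame"][y0:y1,x0:x1],None,fx=k,fy=k,interpolation=cv2.INTER_CUBIC)
    def dr(P,col): 
        q=(proj(c,P)-[x0,y0]+.5)*k;cv2.polylines(im,[np.round(q).astype(int)],True,col,1)
    t=np.linspace(0,2*np.pi,40)
    for w in W: dr(z3(w+17*np.c_[np.cos(t),np.sin(t)],50),(0,255,0))
    b=np.linspace(a[0],a[4],30)
    out=np.r_[np.c_[175*np.sin(b),150-175*np.cos(b)],np.c_[125*np.sin(b),150-125*np.cos(b)][::-1]]
    dr(z3(world(p,out),18),(0,0,255))
    cv2.imwrite(f"pics/ov_{n}.png",im)
E
python3 fit.py
```

```text
[560.53104991  96.41743476   2.53726608] [[-0.0, 0.1], [0.1, -0.2], [-0.1, -0.0], [0.0, -0.1], [-0.0, 0.2], [0.3, -0.8], [0.0, -1.3], [-0.0, -1.0], [-0.0, -1.7], [-0.6, -1.5]]
[560.31980231  97.97323574   2.5367443 ] [[-0.6, 0.2], [-0.5, -0.1], [-0.7, 0.1], [-0.6, 0.0], [-0.7, 0.3], [0.3, -0.3], [0.0, -0.8], [-0.0, -0.5], [0.0, -1.2], [-0.5, -1.0]]
[[613.7, 31.7], [591.8, 68.7], [560.3, 98.0], [521.8, 117.1], [479.5, 124.5]] [112.38162967 128.86318588 145.34474209 161.8262983  178.30785451]
```

View pics/ov_t.png

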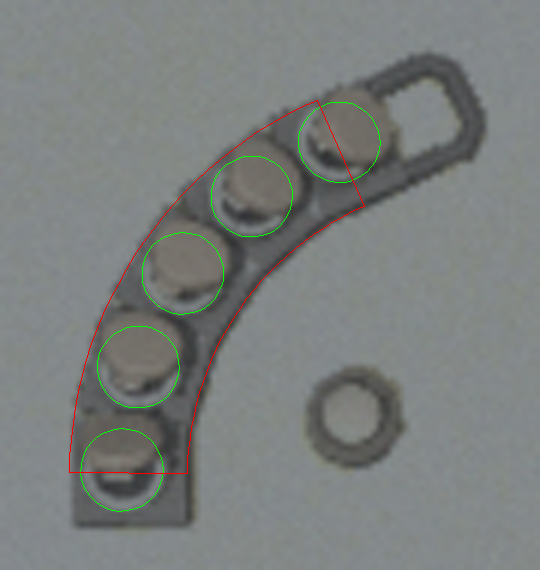

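View pics/ov_s.png

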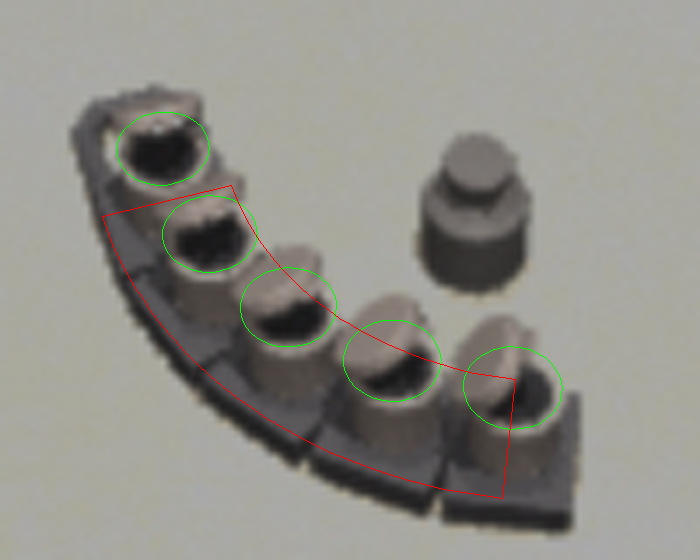

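move_arm(deltas="23 32 0 0 0 4 -1;46 64 0 0 0 8 -1;69 96 0 0 0 12 -1;92 128 0 0 0 16 -1;115 160 0 0 0 20 -1;138 192 0 0 0 24 -1;161 224 0 0 0 28 -1;184 256 0 0 0 30 -1")

```text
time_s: 0.87
position: [448.3, -281.3, 242.3]
eef_rot: [2.77, 1.481, 0.0]
force: [0.8, -1.2, -0.4]
grip_width: -0.2
```

The green rims and red tray outline match both views to about 2 mm. Next is the approach to a point 55 mm before pot 1.

move_arm(deltas="23 33 0 0 0 0 -1;46 66 0 0 0 0 -1;70 99 0 0 0 0 -1;93 132 0 0 0 0 -1;117 165 -10 0 0 0 -1;140 198 -30 0 0 0 -1;164 231 -55 0 0 0 -1;187 264 -80 0 0 0 -1")

```text
time_s: 1.53
position: [628.1, -27.9, 169.9]
eef_rot: [2.772, 1.477, 0.001]
force: [-0.3, -0.7, -0.6]
grip_width: 0.0
```

```bash
python3 - <<'E'
from plant import *
import cv2
s=read_state();print(s['position'],s['force'],s['joint_positions'],s['grip_width'],s['time_s'])
a=read_camera("side")["frame"][120:300,170:370]
cv2.imwrite("pics/s1z.png",cv2.resize(a,None,fx=3.5,fy=3.3,interpolation=cv2.INTER_CUBIC))
E
```

```text
[628.11909862 -27.89577279 169.88446626] [-0.33464727 -0.6775188  -0.63800395] [-2.51973065e-01  1.88117285e-01  5.75336477e-02  1.43911332e+00
 -5.21722986e-05  1.91071026e+00] 0.04771423598963034 1.5333
```

View pics/s1z.png

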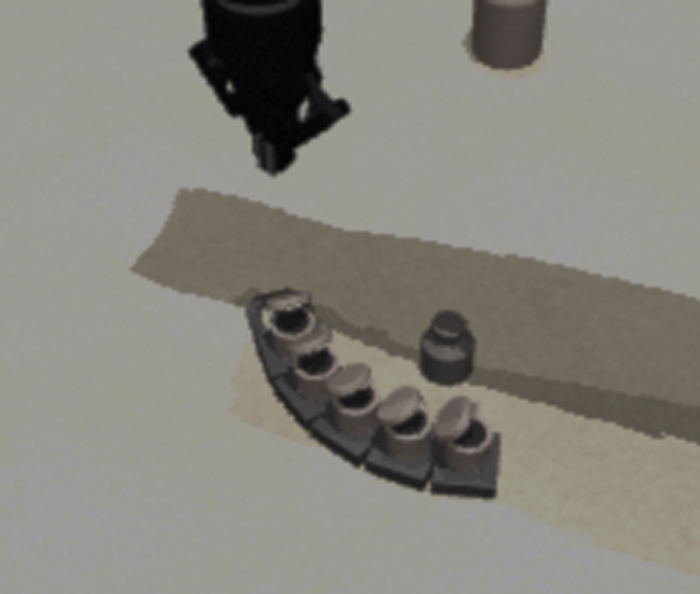

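The fingertip is at about (249,172) px in the side view, clear of everything.

move_arm(deltas="0 0 -25 0 0 0 -1;0 0 -50 0 0 0 -1;0 0 -70 0 0 0 -1;0 0 -77 0 0 0 -1;0 0 -77 0 0 0 -1;0 0 -77 0 0 0 -1;0 0 -77 0 0 0 -1")

```text
time_s: 2.17
position: [627.9, -30.2, 95.3]
eef_rot: [2.772, 1.475, 0.003]
force: [0.2, -0.3, 0.1]
grip_width: 0.3
```

```bash
python3 - <<'E'
from plant import *
from h import *
s=read_state();p=s['position'];print(p,s['force'],s['time_s'])
c=read_camera("side");x0,y0,x1,y1=210,150,310,240
im=cv2.resize(c["frame"][y0:y1,x0:x1],None,fx=6,fy=6,interpolation=cv2.INTER_CUBIC)
u=np.radians(56);X=np.array([np.cos(u),np.sin(u)]);Y=np.array([X[1],-X[0]])
L=np.array([p[:2]+i*11*X+j*14.5*Y for i,j in((1,1),(1,-1),(-1,-1),(-1,1))])
for d,col in((11,(0,255,0)),(24,(0,0,255))):
    q=(proj(c,z3(L,p[2]-d))-[x0,y0]+.5)*6;cv2.polylines(im,[np.round(q).astype(int)],True,col,1)
cv2.imwrite("pics/s2z.png",im)
E
```

```text
[627.92237979 -30.1776415   95.30900242] [ 0.18364326 -0.31021286  0.09604508] 2.1667
```

View pics/s2z.png

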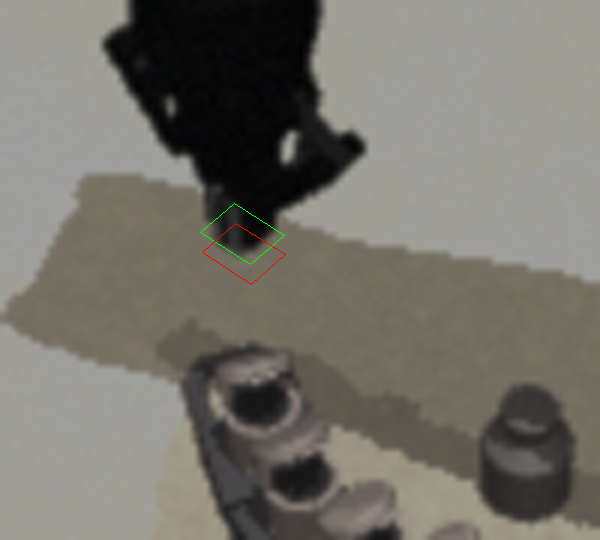

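The tip agrees with the 11 mm offset: its bottom is near the green box, at about (240,250) in the zoom. The finger now goes down to about 3 mm above shut height and starts the sweep.

move_arm(deltas="4 6 -12 0 0 0 -1;6.7 11 -23.3 0 0 0 -1;6.7 11 -23.3 0 0 0 -1;4.8 15.6 -23.3 0 0 0 -1;2.9 20.2 -23.3 0 0 0 -1;1 24.8 -23.3 0 0 0 -1;1 24.8 -23.3 0 0 0 -1")

```text
time_s: 2.8
position: [627.8, -4.0, 70.6]
eef_rot: [2.772, 1.477, 0.001]
force: [0.2, 0.4, 0.3]
grip_width: 0.0
```

move_arm(deltas="-1.9 4.6 1 0 0 0 -1;-3.8 9.3 1 0 0 0 -1;-5.7 13.9 1 0 0 0 -1;-7.6 18.5 1 0 0 0 -1;-9.5 23.2 1 0 0 0 -1;-11.4 27.8 1 0 0 0 -1;-13.3 32.5 1 0 0 0 -1;-14.8 36 1 0 0 0 -1")

```text
time_s: 3.47
position: [612.9, 31.7, 71.1]
eef_rot: [-2.773, -1.477, 0.0]
force: [-0.4, -1.0, 0.1]
grip_width: 0.0
```

```bash
cat > look.py <<'E'
import sys
from plant import *
from h import *
s=read_state();p=s['position'];print(p,s['force'],s['time_s'])
n=sys.argv[1]
S=read_camera("side");T=read_camera("top")
a=cv2.resize(S["frame"][185:280,225:330],None,fx=7,fy=6.3,interpolation=cv2.INTER_CUBIC)
cv2.imwrite(f"pics/{n}.png",a)
b=cv2.resize(T["frame"][165:260,225:315],None,fx=6,fy=6,interpolation=cv2.INTER_CUBIC)
cv2.imwrite(f"pics/{n}t.png",b)
E
python3 look.py a1
```

```text
[612.88980103  31.71295428  71.0988096 ] [-0.41738268 -1.00468234  0.13313614] 3.4667
```

View pics/a1.png

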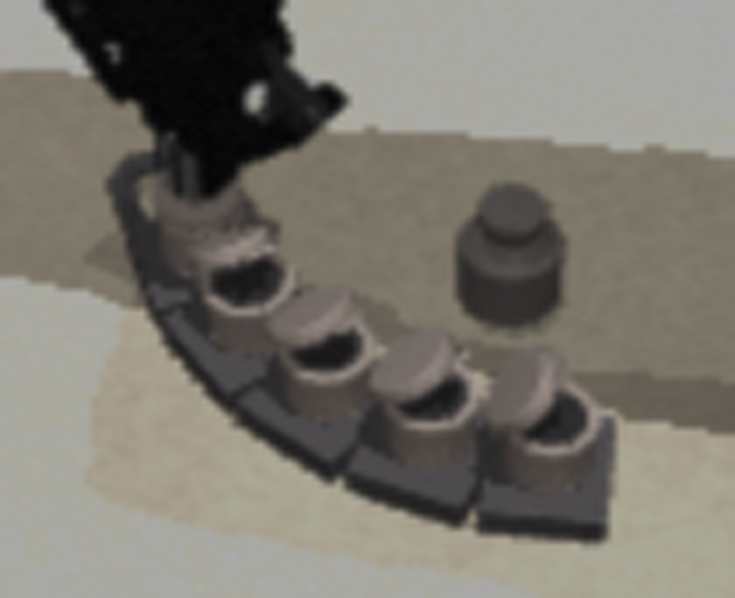

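Lid 1 looks folded down at about (200,210) in the zoom, and the others are still open. I'll probe down gently to find the real contact height.

move_arm(deltas="0 0 -0.5 0 0 0 -1;0 0 -1 0 0 0 -1;0 0 -1 0 0 0 -1;0 0 -1 0 0 0 -1")

```text
time_s: 3.9
position: [613.3, 30.8, 70.0]
eef_rot: [2.773, 1.476, -0.0]
force: [-0.5, -0.8, -0.3]
grip_width: -0.2
```

move_arm(deltas="0 0 -0.5 0 0 0 -1;0 0 -1 0 0 0 -1;0 0 -1 0 0 0 -1;0 0 -1 0 0 0 -1")

```text
time_s: 4.23
position: [613.2, 30.9, 69.1]
eef_rot: [2.773, 1.476, -0.0]
force: [0.1, 0.7, 0.4]
grip_width: 0.4
```

move_arm(deltas="0 0 -0.5 0 0 0 -1;0 0 -0.5 0 0 0 -1;0 0 -0.5 0 0 0 -1")

```text
time_s: 4.48
position: [613.3, 31.0, 69.1]
eef_rot: [2.773, 1.476, 0.0]
force: [-2.5, -1.1, 5.2]
grip_width: -0.0
```

move_arm(deltas="0 0 -0.5 0 0 0 -1;0 0 -0.5 0 0 0 -1;0 0 -0.5 0 0 0 -1")

```text
time_s: 4.73
position: [613.3, 30.9, 69.0]
eef_rot: [2.773, 1.476, 0.0]
force: [-3.4, -0.8, 8.7]
grip_width: 0.2
```

Contact is at TCP z ≈ 69.1 and 9 N was felt, so lid 1 is firmly shut. I'll rise 1.7 mm and sweep on along the arc.

```bash
python3 - <<'E'
from h import *
p=[560.4,97.2,2.537]
b0=a[0]
for k in range(0,5):
    for j in range(0,8):
        b=a[0]+(k*43+j*43/8)/150
        if k==4 and j>5: break
        w=world(p,[[150*np.sin(b),150-150*np.cos(b)]])[0]
        if j==0: print("pot",k+1,end=" ")
        print(np.round(w,1),end=" ")
    print()
E
```

```text
pot 1 [613.8  30.9] [611.7  35.9] [609.4  40.7] [606.9  45.5] [604.2  50.2] [601.4  54.7] [598.4  59.2] [595.3  63.6] 
pot 2 [592.   67.8] [588.6  71.9] [585.  76.] [581.2  79.8] [577.4  83.6] [573.4  87.1] [569.2  90.6] [565.   93.9] 
pot 3 [560.6  97. ] [556.2 100. ] [551.6 102.8] [546.9 105.5] [542.2 108. ] [537.3 110.3] [532.4 112.4] [527.4 114.4] 
pot 4 [522.3 116.2] [517.2 117.8] [512.  119.2] [506.8 120.4] [501.5 121.5] [496.2 122.3] [490.8 123. ] [485.5 123.4] 
pot 5 [480.1 123.7] [474.7 123.8] [469.4 123.7] [464.  123.4] [458.7 122.9] [453.3 122.2]
```

move_arm(deltas="0 0 1.7 0 0 0 -1;-4.8 10.1 1.7 0 0 0 -1;-7.3 14.9 1.7 0 0 0 -1;-10 19.6 1.7 0 0 0 -1;-12.8 24.1 1.7 0 0 0 -1;-15.8 28.6 1.7 0 0 0 -1;-18.9 33 1.7 0 0 0 -1;-22.2 37.2 1.7 0 0 0 -1")

```text
time_s: 5.4
position: [590.5, 68.8, 69.7]
eef_rot: [-2.773, -1.476, 0.0]
force: [-0.2, -0.3, 0.3]
grip_width: -0.2
```

move_arm(deltas="-3.4 4.1 0 0 0 0 -1;-7 8.2 0 0 0 0 -1;-10.8 12 0 0 0 0 -1;-14.6 15.8 0 0 0 0 -1;-18.6 19.3 0 0 0 0 -1;-22.8 22.8 0 0 0 0 -1;-27 26.1 0 0 0 0 -1;-31.4 29.2 0 0 0 0 -1")

```text
time_s: 6.07
position: [559.1, 97.8, 69.8]
eef_rot: [-2.773, -1.476, 0.0]
force: [0.0, -0.1, 1.3]
grip_width: 0.0
```

```bash
python3 look.py a3
```

```text
[559.07254766  97.78666074  69.78223556] [ 0.04238218 -0.08636286  1.2902688 ] 6.0667
```

View pics/a3.png

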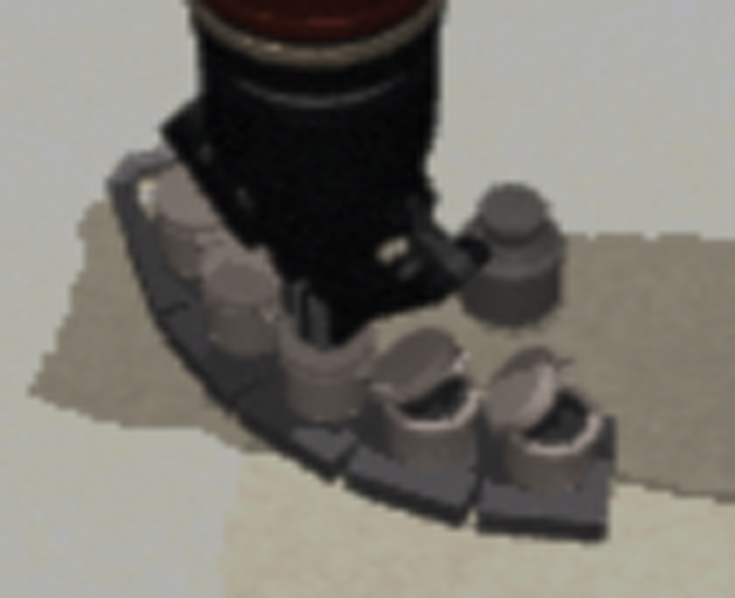

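Lids 1–3 are shut, at zoom (185,190), (240,280) and (325,350). Lids 4 and 5 are still open and the force is about 1 N.

move_arm(deltas="-4.4 3 0 0 0 0 -1;-9 5.8 0 0 0 0 -1;-13.7 8.5 0 0 0 0 -1;-18.4 11 0 0 0 0 -1;-23.3 13.3 0 0 0 0 -1;-28.2 15.4 0 0 0 0 -1;-33.2 17.4 0 0 0 0 -1;-38.3 19.2 0 0 0 0 -1")

```text
time_s: 6.83
position: [520.7, 116.9, 69.8]
eef_rot: [-2.773, -1.476, 0.0]
force: [-0.0, 0.3, 1.1]
grip_width: -0.0
```

move_arm(deltas="-5.1 1.6 0 0 0 0 -1;-10.3 3 0 0 0 0 -1;-15.5 4.2 0 0 0 0 -1;-20.8 5.3 0 0 0 0 -1;-26.1 6.1 0 0 0 0 -1;-31.5 6.8 0 0 0 0 -1;-36.8 7.2 0 0 0 0 -1;-42.2 7.5 0 0 0 0 -1")

```text
time_s: 7.5
position: [478.4, 124.2, 69.7]
eef_rot: [-2.773, -1.476, 0.0]
force: [0.2, 0.3, -0.3]
grip_width: 0.0
```

move_arm(deltas="-5.4 0.1 0 0 0 0 -1;-10.7 0 0 0 0 0 -1;-16 -0.3 0 0 0 0 -1;-16 -0.3 0 0 0 0 -1")

```text
time_s: 7.83
position: [462.1, 123.8, 69.7]
eef_rot: [-2.773, -1.476, 0.001]
force: [0.1, -0.1, -0.4]
grip_width: 0.0
```

move_arm(deltas="0 0 10 0 0 0 -1;0 0 40 0 0 0 -1;0 0 80 0 0 0 -1;0 0 110 0 0 0 -1;0 -30 140 0 0 0 -1;0 -60 150 0 0 0 -1;0 -100 150 0 0 0 -1;0 -140 150 0 0 0 -1")

```text
time_s: 8.5
position: [463.8, -17.6, 222.2]
eef_rot: [2.77, 1.477, 0.004]
force: [1.1, 0.1, -1.0]
grip_width: 0.0
```

```bash
python3 look.py a5;python3 -c "
from plant import *
import cv2
cv2.imwrite('pics/topf.png',read_camera('top')['frame'])"
```

```text
[463.77511681 -17.58483543 222.17003741] [ 1.06215085  0.08259572 -0.97159663] 8.5
```

View pics/a5.png

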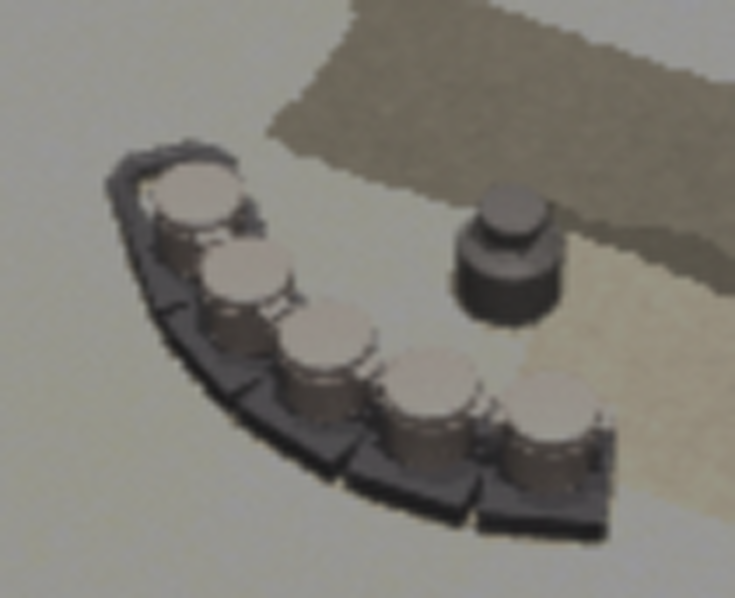

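View pics/topf.png

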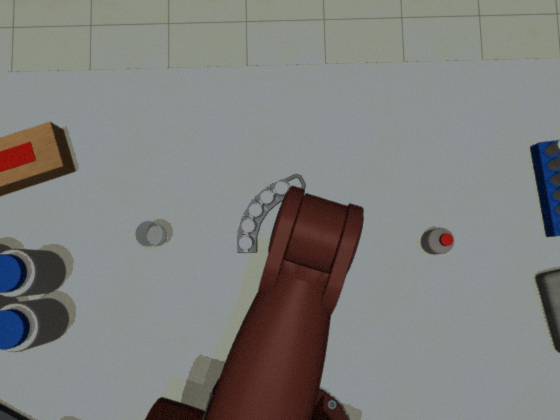

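All five lids lie flat. In the side zoom they run from (198,195) to (548,405). The weight (510,255) is unmoved there, and the bottle (437,240) and beaker (152,233) are unmoved in the top view. The arm is clear.

move_arm(deltas="0 0 0 0 0 0 -1;0 0 0 0 0 0 -1;0 0 0 0 0 0 -1")

```text
time_s: 8.9
position: [463.2, -15.1, 220.1]
eef_rot: [-2.772, -1.479, -0.0]
force: [0.3, 0.2, -0.3]
grip_width: -0.1
```

```bash
python3 -c "
from plant import *
print(hand_in())"
```

```text
the job is handed in; nothing more can be done
None
```

All five lids are shut, folded in order from pot 1 at the tab end to pot 5. I handed the job in at about 8.9 s of the 35 s allowed.

- **Sweep:** I found the tray from both cameras; the fit matched the pictures to about 2 mm. The closed fingertip then ran along the arc about 1 mm above shut-lid height.
- **Force:** I pressed lightly once on lid 1 to find the contact height, and the reading there was about 9 N. Readings at the end of each move along the row were about 1 N or less.
- **Last checks:** The final side picture shows all five lids lying flat. The weight, bottle and beaker look unmoved from where they started, judged by eye, though the arm hid the weight in the final top view. The arm ended about 150 mm above the row, touching nothing.
- **Limits:** I judged the lids by picture rather than measuring their angles. The measured height ran 1–2 mm below the commanded height, and I allowed for that using the contact on lid 1. No check failed.

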